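# Lay out the pinion-shaft parts between crown wheel and flange

## Task

Lay out the pinion-shaft parts for inspection in the order they are fitted, one on the middle of each plywood disc in the row between the crown wheel and the drive flange: the large bearing on the disc next to the crown wheel, the small bearing on the disc next to the flange, both flat, and the spacer sleeve upright on the disc between them. Lay the thrust washer flat on top of the sleeve, centred on it, and leave everything standing still.

Things in the scene. Friction and masses are not known exactly. Their poses are not given: they have to be found in the camera images.
- large_bearing: the larger of the two ball bearings: steel ring lying flat, loose, 64 mm outside diameter, 30 mm bore, 22 mm high, brass-coloured balls showing between its two races, about 0.3 kg. Origin at the centre of its underside, z up along its axis.
- small_bearing: the smaller ball bearing: same look, loose, lying flat, 44 mm outside diameter, 20 mm bore, 15 mm high, about 0.1 kg. Origin at the centre of its underside, z up along its axis.
- sleeve: spacer sleeve: plain dark steel tube standing upright, loose, 44 mm outside diameter, 30 mm bore, 45 mm tall, about 0.2 kg. Origin at the centre of its underside, z up along its axis.
- washer: thrust washer: plain thin bright steel ring lying flat, loose, no balls, 54 mm outside diameter, 26 mm hole, 8 mm thick, about 0.1 kg. Origin at the centre of its underside, z up along its axis.
- crown_wheel: crown wheel: dark steel bevel gear with a ring of teeth, about 135 mm across, with a 54 mm thick hub up to 62 mm high; fixed to the bench at one end of the row of discs, left or right. Origin at the centre of its underside.
- flange: drive flange: bright smooth steel disc, 104 mm across and 12 mm thick with four dark bolt holes and a 46 mm thick hub up to 45 mm high; fixed to the bench at the other end of the row of discs. Origin at the centre of its underside.
- pad_left: plywood disc lying fixed on the bench, 90 mm across, 4 mm thick; origin at the centre of its underside, at bench height, z up. The one of the three at the robot's left (+y) end of the row.
- pad_mid: plywood disc lying fixed on the bench, 90 mm across, 4 mm thick; origin at the centre of its underside, at bench height, z up. The middle one of the row, with a disc on either side, about 135 mm away.
- pad_right: plywood disc lying fixed on the bench, 90 mm across, 4 mm thick; origin at the centre of its underside, at bench height, z up. The one of the three at the robot's right (-y) end of the row.

How it is judged:
By the outcome, as a careful person would: the job done as asked, in the order asked, and still so for the second after the job is handed in, with the robot touching nothing.
It also fails if it takes over 106 s, if anything falls off the work surface, if the arm or the gripper's body presses on something with over 40 N, if the wrist force passes 120 N, or if a joint passes its speed limit or range.

## Robot

A 6-joint arm with a two-finger parallel gripper is mounted at the origin on the work surface. World frame = base frame: x ahead of the robot, y to its left, z up, the work surface at z = 0. Lengths are in mm, angles in rad, forces in N, time in s.
With the tool pointing down it reaches from about 300 to 850 mm from the base axis. Payload 4.2 kg.
Tool frame: the origin (TCP) lies between the finger pads; the fingertips stand 17 mm ahead of it and the grasp point (between the pads) lies 2 mm behind it; z points along the fingers, y is the line along which they close (so a half turn about z gives the same grasp; the last joint's range is limited). The gripper opens to 91 mm and grips with 3 to 60 N. Pads are 32 mm wide; open, the fingers measure 118 mm over their backs; the gripper's body (76 mm by 178 mm) begins 60 mm behind the grasp point.
Start: joints at [-1.185, 0.32, 1.565, -0, 1.257, -0.02], TCP at [226.988, -528.316, 230.976] pointing down, gripper open.
Joint ranges: [-3.11, 3.11], [-0.84, 2.01], [0.21, 2.61], [-1.34, 4.49], [0.05, 2.63], [-2.56, 2.56]. Speed limits (rad/s): [2.57, 2.57, 3.14, 3.14, 3.14, 3.14].

## Interface

Orientations are given as [roll, pitch, yaw] about the fixed x, y, z axes, in that order (R = Rz(yaw) Ry(pitch) Rx(roll)).
In Python, from bench import env, get_image gives the robot as it stands.
- The arm moves only by the tool servo_tool, never from a script. Its argument "targets" is a list of rows, each a list of 7 numbers: the shift along the tool's x, y, z in m, then the turn, a rotation vector about the tool's x, y, z in rad, then the closure, from 0 (fully open) to 1 (shut). A call has 1 to 12 rows; each row shifts and turns the commanded pose from where the row before left it, along the tool's axes as they then stand; what a row does not reach is not made up. A row lasts 1/12 s, in which the tool goes at most 41.7 mm and 7.16 degrees, less where a joint would pass 70% of its speed; a pose out of reach is approached as far as the arm can. A call with a gripper value outside its range is refused whole. The fingers move at their own pace and stop on an object; the grip force is fixed at half the most. Time passes only in rows, so rows that do not move let the fingers close. It gives the time, the measured TCP pose, the force, the opening and the grip force at its end, in the units of the state.
- env.sense(): the state, without advancing time (a new reading comes with each control period).
- get_image(name): name is "scene" or "side" or "wrist"; returns a dict with "color" (384x512x3 uint8, red, green, blue), "range_z" (384x512 float32, mm along the optical axis (not along the pixel's ray), 0 where there is no reading), "vertical_fov" (degrees; the focal length in pixels is half the picture's height over the tangent of half this angle, whatever the lens; pixels are square), "cx", "cy" (the principal point, pixels), "world_to_cam" (4x4, takes a point from world to camera coordinates); the wrist camera has in their place "hand_eye" (4x4, takes a point from camera to tool coordinates, whose origin is the TCP and whose axes are the flange's). Camera axes: x right, y down, z forward; pixel columns grow to the right and rows downward; lengths in mm; the calibration is good to about 2 mm. A picture is of the moment at which its call begins: read the wrist's pose just before it.
- env.job_done(): hands the job in; it is judged then, once.
The state is a dict: "t": time; "joint_pos": joint angles; "dq": joint speeds; "tau": joint torques, N m; "tcp_pos": TCP position; "eef_rot": TCP orientation; "force": force on the tool from outside, world axes, zero at the start; "torque": the same for the moment, N m; "grip_width": finger opening in mm; "grip_force": force on a finger pad.
Only numpy, scipy, OpenCV 4.12 (cv2) and the standard library are available. Lean on these libraries where they do the work, as an engineer would, in place of code of your own. Each camera call takes 0.05 s, during which the arm holds its last target. There are 200 camera calls.

## Working session

There is one attempt and no reset: what is moved stays moved. The work goes in short steps, Python scripts to look and compute and a tool call to move; the robot and the scene stay as the last step left them, time stands still between calls to the robot, and variables do not carry over. Pictures are saved under pics/ and viewed, at most 14 in all, crops included, and the job is handed in when it is done.

Besides the shell and the picture viewer there is one more tool, called after ">>>" by a JSON object that holds its "api" and its "payload", one argument or row to a line. servo_tool: Moves the arm, as the interface text tells. Its arguments: {"type":"object","properties":{"targets":{"type":"array","items":{"type":"array","items":{"type":"number"}}}},"required":["targets"]}

```bash
mkdir -p pics; ls; cat > h.py <<'E'
import numpy as np, cv2
from bench import env, get_image
from scipy.spatial.transform import Rotation as R
def snap(n,f):
    s=env.sense(); d=get_image(n); cv2.imwrite('pics/'+f+'.png',d['color'][:,:,::-1])
    np.savez('pics/'+f+'.npz',tcp=s['tcp_pos'],rot=s['eef_rot'],**d); return s,d
def load(f): return dict(np.load('pics/'+f+'.npz'))
def c2w(d):
    if 'world_to_cam' in d: return np.linalg.inv(d['world_to_cam'])
    T=np.eye(4);T[:3,:3]=R.from_euler('xyz',d['rot']).as_matrix();T[:3,3]=d['tcp'];return T@d['hand_eye']
def ray(d,u,v):
    f=d['color'].shape[0]/2/np.tan(np.radians(float(d['vertical_fov']))/2)
    T=c2w(d); r=T[:3,:3]@np.array([(u-d['cx'])/f,(v-d['cy'])/f,1.]); return T[:3,3],r
def onz(d,u,v,z):
    o,r=ray(d,u,v); return o+r*(z-o[2])/r[2]
def cloud(d):
    f=d['color'].shape[0]/2/np.tan(np.radians(float(d['vertical_fov']))/2)
    v,u=np.mgrid[:384,:512]; Z=d['range_z']; T=c2w(d)
    P=np.stack([(u-d['cx'])/f*Z,(v-d['cy'])/f*Z,Z],-1)@T[:3,:3].T+T[:3,3]; P[Z==0]=np.nan; return P
E
python3 - <<'E'
from h import *
ims=[]
for n in ['scene','side']:
    s,d=snap(n,n+'0'); print(n,c2w(d)[:3,3],d['vertical_fov']); 
    cv2.imwrite('pics/%sbig.png'%n,cv2.resize(d['color'][:,:,::-1],(800,600)))
print(s)
E
```

```text
pics
scene [1337.43274763  218.03832582  790.45135967] 45.02957267047596
side [ 450.79760256 -548.65756285  753.87149107] 54.2718985068367
{'t': 0.05, 'joint_pos': array([-1.18500956e+00,  3.20291458e-01,  1.56568692e+00,  4.29908594e-06,
        1.25742033e+00, -1.99876574e-02]), 'dq': array([-0.00123451, -0.0027587 , -0.00219884, -0.00023677, -0.00013166,
       -0.00172537]), 'tau': array([-1.13795446e-03, -4.13728487e+01, -2.32787079e+01,  7.28989416e-02,
        4.19398129e-02, -4.95503014e-05]), 'tcp_pos': array([ 226.79423842, -527.851177  ,  230.11746643]), 'eef_rot': array([-3.13978704e+00, -4.01828546e-05,  4.05773054e-01]), 'force': array([ 0.88366037, -0.62381105,  0.00093161]), 'torque': array([ 0.0645394 , -0.04590054,  0.03031906]), 'grip_force': 0.0, 'grip_width': 91.11435713494046}
```

View pics/scenebig.png

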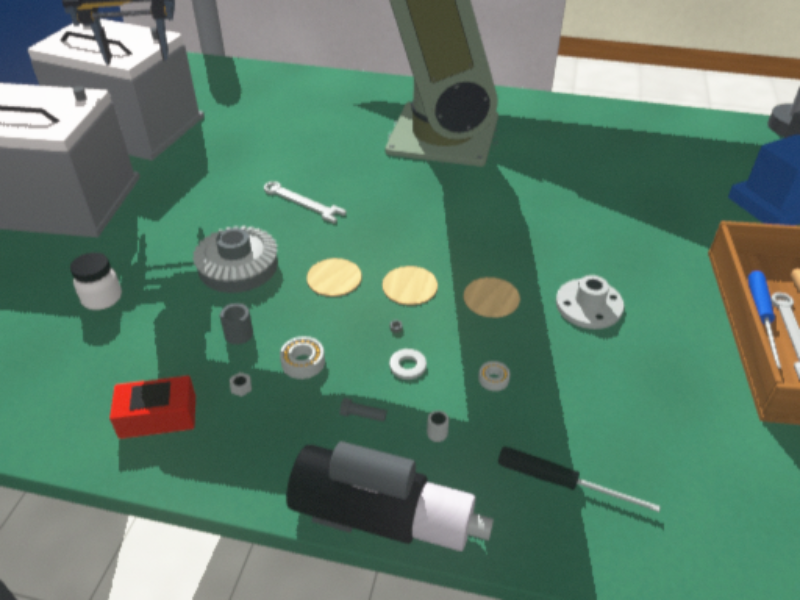

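View pics/sidebig.png

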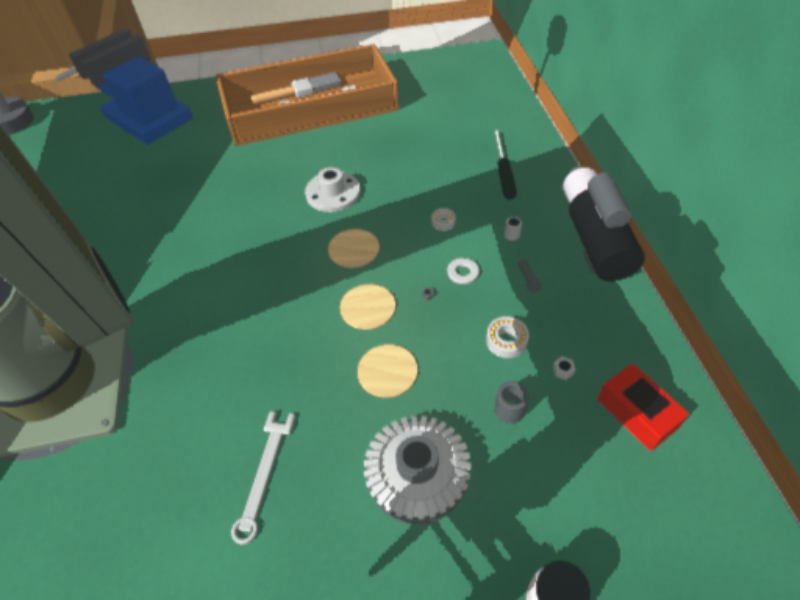

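The scene view (800 px wide) shows the crown wheel at (236,255), discs at (334,277), (410,285) and (491,297), and the flange at (590,303). The sleeve is at (237,324), the large bearing at (302,357), the washer at (408,364) and the small bearing at (494,376). The side view shows the same layout, so the crown wheel is at the robot's right.

```bash
python3 - <<'E'
from h import *
W={'scene':dict(crown=(236,255,50),padR=(334,277,34),padM=(410,285,34),padL=(491,297,34),flange=(590,303,45),sleeve=(237,324,26),big=(302,357,28),washer=(408,364,26),small=(494,376,24)),
'side':dict(crown=(417,468,60),padR=(387,371,38),padM=(367,306,34),padL=(354,248,32),flange=(332,190,34),sleeve=(511,402,26),big=(507,337,27),washer=(463,271,22),small=(443,219,20))}
for n,ws in W.items():
    d=load(n+'0'); P=cloud(d); hsv=cv2.cvtColor(d['color'],cv2.COLOR_RGB2HSV)
    ng=~((hsv[...,0]>60)&(hsv[...,0]<95)&(hsv[...,1]>80))
    for k,(u,v,r) in ws.items():
        u,v,r=[int(x*.64) for x in (u,v,r)]
        w=np.zeros((384,512),bool);w[v-r:v+r,u-r:u+r]=1
        Q=P[w&ng]; Q=Q[np.isfinite(Q[:,2])]; 
        if 'pad' in k: Q=Q[(Q[:,2]<15)]; top=np.median(Q[:,2])
        else:
            top=np.percentile(Q[:,2],93); Q=Q[Q[:,2]>top-5]
        (x,y),rr=cv2.minEnclosingCircle(Q[:,:2].astype(np.float32))
        print(n,k,np.round([x,y,2*rr,top],1),len(Q), np.round((np.percentile(Q[:,:2],1,0)+np.percentile(Q[:,:2],99,0))/2,1))
d=load('scene0');print(onz(d,256,192,0))
E
```

```text
scene crown [ 500.2 -254.3   58.6   60.7] 246 [ 502.1 -255.4]
scene padR [487.9 -92.4 104.8   2.5] 735 [487.9 -92.4]
scene padM [480.1  32.4 107.3   2.7] 757 [478.5  33.6]
scene padL [474.9 169.4 105.3   2.8] 808 [475.6 167.5]
scene flange [463.  320.   48.1  44.2] 209 [463.8 320.3]
scene sleeve [ 648.8 -194.7   46.3   44.5] 133 [ 649.5 -194.6]
scene big [679.5 -79.6  67.8  22.1] 352 [681.1 -79.9]
scene washer [653.   70.2  55.9   8.8] 270 [653.2  69.8]
scene small [648.7 192.8  47.2  15.1] 189 [649.5 194.8]
side crown [ 500.6 -256.9   54.4   60.3] 581 [ 500.3 -257. ]
side padR [490.9 -89.1  97.3   1.8] 1121 [491.  -89.4]
side padM [482.1  36.8  99.2   1.7] 889 [482.4  36.3]
side padL [477.5 171.1 102.8   1.6] 720 [479.5 170.7]
side flange [463.6 319.4  47.2  43.2] 134 [462.7 318.1]
side sleeve [ 647.6 -194.5   45.1   43.9] 182 [ 647.9 -195.1]
side big [679.8 -81.4  65.5  20.8] 353 [680.  -82.2]
side washer [650.2  69.1  56.5   7.5] 191 [651.6  67.2]
side small [649.2 194.3  46.   13.7] 119 [648.4 193. ]
[5.18414742e+02 2.75779150e+01 1.13686838e-13]
```

>>> {"api": "servo_tool", "payload": {
  "targets": [
    [0,0,-0.02,0,0,0.1015,0],
    [0,0,-0.02,0,0,0.1015,0],
    [0,0,-0.02,0,0,0.1015,0],
    [0,0,-0.02,0,0,0.1015,0],
    [0.025,-0.031,0,0,0,0,0],
    [0.025,-0.031,0,0,0,0,0],
    [0.025,-0.031,0,0,0,0,0],
    [0.025,-0.031,0,0,0,0,0],
    [0.025,-0.031,0,0,0,0,0],
    [0.025,-0.031,0,0,0,0,0],
    [0.025,-0.031,0,0,0,0,0],
    [0.025,-0.031,0,0,0,0,0]
  ]
}}

```text
t: 1.1
tcp_pos: [427.7, -278.5, 310.7]
eef_rot: [-3.141, 0.0, -0.0]
force: [0.2, -0.7, -0.2]
grip_width: 90.9
grip_force: 0.0
```

>>> {"api": "servo_tool", "payload": {
  "targets": [
    [0.027,-0.03,0,0,0,0,0],
    [0.027,-0.03,0,0,0,0,0],
    [0.027,-0.03,0,0,0,0,0],
    [0.027,-0.03,0,0,0,0,0],
    [0.027,-0.03,0,0,0,0,0],
    [0.027,-0.03,0,0,0,0,0],
    [0,0,0,0,0,0,0],
    [0,0,0,0,0,0,0]
  ]
}}

```text
t: 1.77
tcp_pos: [589.8, -98.7, 309.7]
eef_rot: [-3.142, 0.002, 0.003]
force: [-0.3, -1.1, -0.2]
grip_width: 91.2
grip_force: 0.0
```

```bash
python3 - <<'E'
from h import *
s,d=snap('wrist','w1'); print(s['tcp_pos'],s['eef_rot'],c2w(d)[:3,3],d['hand_eye'].round(2),d['vertical_fov'])
E
```

```text
Traceback (most recent call last):
  File "h.py", line 10, in c2w
    T=np.eye(4);T[:3,:3]=R.from_euler('xyz',d['rot']).as_matrix();T[:3,3]=d['tcp'];return T@d['hand_eye']
                                            ~^^^^^^^
KeyError: 'rot'
```

View pics/w1.png

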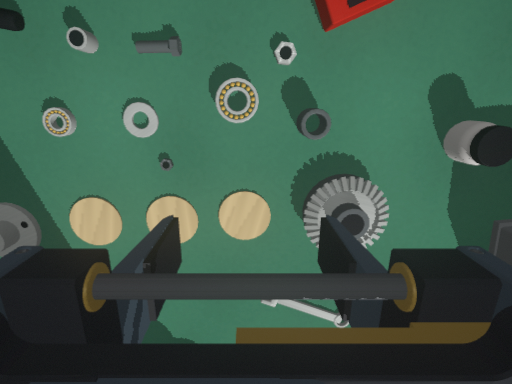

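The wrist view shows all parts: large bearing (238,100), sleeve (316,123), washer (141,120), small bearing (59,122), discs (244,215), (172,218, clipped by a finger) and (96,220).

```bash
cat >> h.py <<'E'
def ell(d,u,v,r,z,pad=False):
    "outer ellipse of the blob near pixel u,v -> xy on plane z, and its world diameter"
    hsv=cv2.cvtColor(d['color'],cv2.COLOR_RGB2HSV); h,s,_=[hsv[...,i].astype(int) for i in range(3)]
    m=((h>8)&(h<32)&(s>40)) if pad else ~((h>60)&(h<95)&(s>80))
    w=np.zeros(m.shape,np.uint8); cv2.circle(w,(u,v),r,1,-1); m=m.astype(np.uint8)*w
    c=max(cv2.findContours(m,cv2.RETR_EXTERNAL,cv2.CHAIN_APPROX_NONE)[0],key=cv2.contourArea)
    c=cv2.convexHull(c)
    Q=np.array([onz(d,a,b,z)[:2] for a,b in c[:,0].astype(float)])
    A=np.c_[2*Q,np.ones(len(Q))]; x=np.linalg.lstsq(A,(Q**2).sum(1),rcond=None)[0]
    rr=np.sqrt(x[2]+x[0]**2+x[1]**2); return np.round([*x[:2],2*rr],1)
E
python3 - <<'E'
from h import *
s=env.sense(); d=load('w1'); np.savez('pics/w1.npz',**{**d,'tcp':s['tcp_pos'],'rot':s['eef_rot']})
d=load('w1');print(s['tcp_pos'],s['eef_rot'],c2w(d)[:3,3],d['hand_eye'].round(2),d['vertical_fov'])
P=cloud(d)
for k,u,v,r,z in [('big',238,100,32,22),('sleeve',316,123,24,45),('washer',141,120,27,8),('small',59,122,24,15),('padR',244,215,36,4),('padM',172,218,36,4),('padL',96,220,36,4)]:
    w=P[v-r:v+r,u-r:u+r,2]
    print(k,ell(d,u,v,r,z,'pad' in k), 'z',np.nanpercentile(w,[50,95,99]).round(1))
for n,L in dict(scene=[('padR',334,277,36),('padM',410,285,36),('padL',491,297,36)],side=[('padR',387,371,40),('padM',367,306,36),('padL',354,248,34)]).items():
  for k,u,v,r in L: print(n,k,ell(load(n+'0'),int(u*.64),int(v*.64),int(r*.64),4,True))
E
```

```text
[588.89226878 -99.99467232 310.03406535] [3.14120154e+00 2.15964000e-03 1.31967876e-03] [673.362512   -99.66698117 462.9537116 ] [[   0.     -0.95   -0.3    84.14]
 [   1.      0.      0.     -0.16]
 [  -0.     -0.3     0.95 -153.1 ]
 [   0.      0.      0.      1.  ]] 67.78451168780609
big [677.9 -81.1  64.5] z [ 0.  21.9 22.7]
sleeve [ 646.8 -191.1   47. ] z [ 0.2 44.9 45.9]
washer [649.3  68.2  55.4] z [-0.1  8.3  9. ]
small [646.8 190.   49.6] z [ 0.1 14.7 15.6]
padR [489.4 -91.6  89.3] z [0.3 4.6 5.2]
padM [480.9  33.9  89.2] z [  1.4 331.  339.1]
padL [478.1 166.7  89.8] z [  0.6 376.9 379.9]
scene padR [491.9 -90.9  91.4]
scene padM [482.7  34.8  91.2]
scene padL [480.  167.5  90.5]
side padR [491.1 -92.3  90.2]
side padM [482.2  32.7  90.3]
side padL [479.3 165.3  89.7]
```

>>> {"api": "servo_tool", "payload": {
  "targets": [
    [0.0226,-0.0048,0.033,0,0,0,0],
    [0.0226,-0.0048,0.033,0,0,0,0],
    [0.0226,-0.0048,0.033,0,0,0,0],
    [0.0226,-0.0048,0.033,0,0,0,0],
    [0,0,0.036,0,0,0,0],
    [0,0,0.036,0,0,0,0],
    [0,0,0.036,0,0,0,0],
    [0,0,0.032,0,0,0,0],
    [0,0,0.012,0,0,0,0],
    [0,0,0.006,0,0,0,0],
    [0,0,0,0,0,0,0],
    [0,0,0,0,0,0,0]
  ]
}}

```text
t: 2.82
tcp_pos: [680.7, -82.1, 23.0]
eef_rot: [3.141, -0.003, -0.001]
force: [0.3, -0.9, 0.5]
grip_width: 91.4
grip_force: 0.0
```

```bash
python3 - <<'E'
from h import *
s,d=snap('wrist','w2'); print(s['tcp_pos'],s['eef_rot'],s['joint_pos'])
E
```

```text
[680.65558908 -82.0644002   23.00360273] [ 3.14095337e+00 -3.37741804e-03 -9.93446911e-04] [-1.36680264e-01  6.59412948e-01  1.54241129e+00 -2.19200385e-04
  9.36335572e-01  1.43524022e+00]
```

View pics/w2.png

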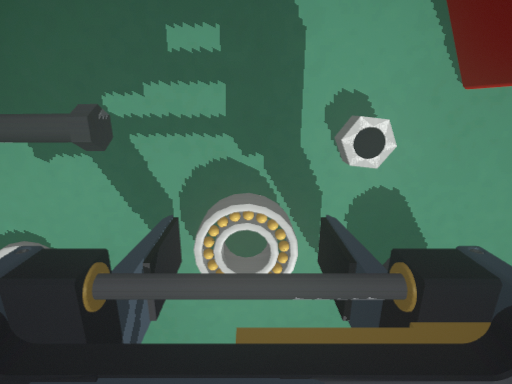

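The bearing's top is centred near (247,250), between the open fingers (180 and 320); its near edge is hidden by a dark rod.

```bash
python3 - <<'E'
from h import *
d=load('w2')
# upper, unoccluded top edge: bright ring rays on z=22
g=cv2.cvtColor(d['color'],cv2.COLOR_RGB2GRAY); m=(g>165).astype(np.uint8); m[275:]=0; m[:195]=0; m[:,:185]=0; m[:,315:]=0
c=max(cv2.findContours(m,cv2.RETR_EXTERNAL,cv2.CHAIN_APPROX_NONE)[0],key=cv2.contourArea)[:,0].astype(float)
c=c[c[:,1]<262]
h=cv2.convexHull(c.astype(np.float32))[:,0]; h=h[h[:,1]<258]
for z in (22,):
  Q=np.array([onz(d,a,b,z)[:2] for a,b in h]);A=np.c_[2*Q,np.ones(len(Q))];x=np.linalg.lstsq(A,(Q**2).sum(1),rcond=None)[0]
  print(x[:2],2*np.sqrt(x[2]+x[0]**2+x[1]**2))
s=[env.sense()['tcp_pos'] for _ in range(3)];print(s)
E
```

```text
[679.38660305 -79.90309694] 62.10653952546976
[array([681.04918317, -81.89218288,  23.54701454]), array([681.04918317, -81.89218288,  23.54701454]), array([681.04918317, -81.89218288,  23.54701454])]
```

>>> {"api": "servo_tool", "payload": {
  "targets": [
    [-0.001,0,0.002,0,0,0,0],
    [0,0,0,0,0,0,1],
    [0,0,0,0,0,0,1],
    [0,0,0,0,0,0,1],
    [0,0,0,0,0,0,1],
    [0,0,0,0,0,0,1],
    [0,0,0,0,0,0,1],
    [0,0,0,0,0,0,1]
  ]
}}

```text
t: 3.53
tcp_pos: [678.7, -80.8, 19.3]
eef_rot: [-3.141, -0.0, -0.0]
force: [-0.4, 2.0, 3.2]
grip_width: 64.1
grip_force: 30.0
```

>>> {"api": "servo_tool", "payload": {
  "targets": [
    [0,0,-0.03,0,0,0,1],
    [0,0,-0.03,0,0,0,1],
    [-0.0377,0.0021,0,0,0,0,1],
    [-0.0377,0.0021,0,0,0,0,1],
    [-0.0377,0.0021,0,0,0,0,1],
    [-0.0377,0.0021,0,0,0,0,1],
    [-0.0377,0.0021,0,0,0,0,1],
    [0,0,0.02,0,0,0,1],
    [0,0,0.02,0,0,0,1],
    [0,0,0.008,0,0,0,1],
    [0,0,0.004,0,0,0,1],
    [0,0,0.002,0,0,0,1]
  ]
}}

```text
t: 4.53
tcp_pos: [490.0, -91.7, 24.3]
eef_rot: [-3.142, 0.001, -0.0]
force: [0.0, 0.4, -4.2]
grip_width: 64.1
grip_force: 30.0
```

>>> {"api": "servo_tool", "payload": {
  "targets": [
    [0,0,0.002,0,0,0,1],
    [0,0,0,0,0,0,1]
  ]
}}

```text
t: 4.7
tcp_pos: [490.8, -91.8, 23.4]
eef_rot: [3.141, -0.001, 0.0]
force: [-0.0, -0.0, -2.5]
grip_width: 64.1
grip_force: 30.0
```

>>> {"api": "servo_tool", "payload": {
  "targets": [
    [0,0,0.001,0,0,0,1],
    [0,0,0,0,0,0,1],
    [0,0,0,0,0,0,1]
  ]
}}

```text
t: 4.95
tcp_pos: [490.9, -91.8, 23.3]
eef_rot: [3.141, -0.002, -0.0]
force: [-1.1, 0.9, 5.0]
grip_width: 63.8
grip_force: 30.0
```

>>> {"api": "servo_tool", "payload": {
  "targets": [
    [0,0,0,0,0,0,0.5],
    [0,0,0,0,0,0,0],
    [0,0,0,0,0,0,0],
    [0,0,0,0,0,0,0],
    [0,0,-0.01,0,0,0,0],
    [0,0,-0.04,0,0,0,0],
    [0,0,-0.04,0,0,0,0],
    [0,0,-0.04,0,0,0,0],
    [0,0,-0.02,0,0,0,0],
    [0,0,0,0,0,0,0],
    [0,0,0,0,0,0,0]
  ]
}}

```text
t: 5.87
tcp_pos: [490.6, -91.8, 173.6]
eef_rot: [3.141, -0.004, -0.0]
force: [-0.3, 0.6, -0.8]
grip_width: 91.4
grip_force: 0.0
```

```bash
python3 - <<'E'
from h import *
for n in ['scene','side']:
    s,d=snap(n,n+'1')
s,d=snap('wrist','w3');print(s['tcp_pos'])
a=load('scene1')['color'][120:300,180:420];b=load('side1')['color'][90:290,170:410]
I=np.vstack([cv2.resize(a,(480,360))[:,:,::-1],cv2.resize(b,(480,400))[:,:,::-1]])
cv2.imwrite('pics/c1.png',np.hstack([cv2.resize(I,(360,570)),cv2.resize(d['color'][:,:,::-1],(440,330)).copy() if 0 else np.pad(cv2.resize(d['color'][:,:,::-1],(440,330)),((0,240),(0,0),(0,0)))]))
E
```

```text
[488.97116744 -91.4642898  171.03476904]
```

View pics/c1.png

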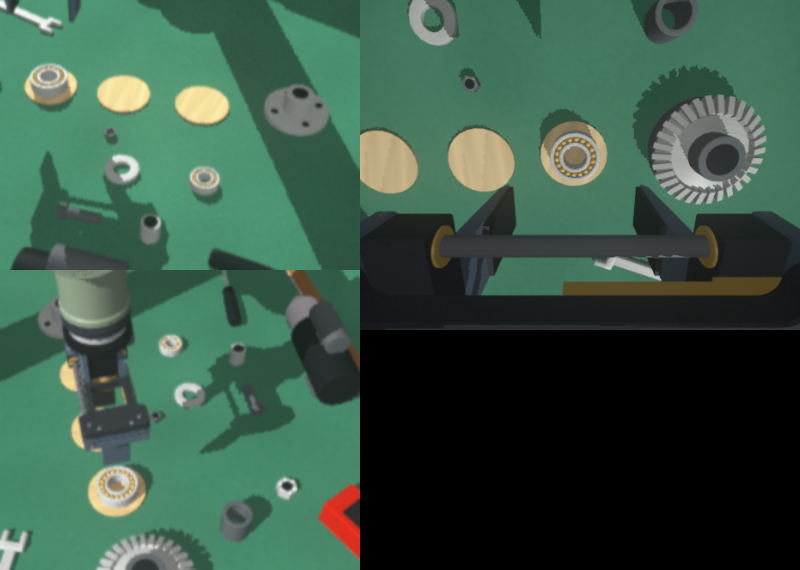

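The large bearing sits flat and visibly near the middle of its disc in all three views (wrist view: disc and bearing around (249,182) px in the original).

```bash
cat >> h.py <<'E'
def fit(d,m,z):
    "circle (trimmed least squares) through the hull of mask m cast on plane z"
    c=cv2.convexHull(max(cv2.findContours(m.astype(np.uint8),cv2.RETR_EXTERNAL,cv2.CHAIN_APPROX_NONE)[0],key=cv2.contourArea))
    Q=np.array([onz(d,a,b,z)[:2] for a,b in c[:,0].astype(float)])
    for _ in range(4):
        x=np.linalg.lstsq(np.c_[2*Q,np.ones(len(Q))],(Q**2).sum(1),rcond=None)[0]; r=np.sqrt(x[2]+x[0]**2+x[1]**2)
        e=abs(np.hypot(*(Q-x[:2]).T)-r); Q=Q[e<max(1.5,2*np.median(e))]
    return np.round([*x[:2],2*r],1)
def masks(d,u,v,r):
    hsv=cv2.cvtColor(d['color'],cv2.COLOR_RGB2HSV).astype(int);h,s,V=[hsv[...,i] for i in range(3)]
    w=np.zeros(h.shape,np.uint8); cv2.circle(w,(u,v),r,1,-1)
    return (h>8)&(h<32)&(s>50)&(w>0), (s<45)&(V>60)&(w>0)
E
python3 - <<'E'
from h import *
for f,u,v,r in [('w3',249,182,46),('scene1',212,173,22),('side1',247,244,26)]:
    d=load(f);p,b=masks(d,u,v,r)
    try: print(f,'pad',fit(d,p,4),'bearing',fit(d,b,26))
    except Exception as e: print(f,e)
d=load('w3');p,b=masks(d,141,185,46);print('padM',fit(d,p,4))
E
```

```text
w3 pad [489.8 -90.3  89. ] bearing [492.8 -91.7  64.2]
scene1 pad [492.7 -90.5  90.2] bearing [503.2 -89.1  79.1]
side1 pad [493.5 -81.1  53.4] bearing [492.7 -97.9  69.7]
padM [480.9  34.9  89.3]
```

>>> {"api": "servo_tool", "payload": {
  "targets": [
    [0.0176,-0.0316,0,0,0,0,0],
    [0.0176,-0.0316,0,0,0,0,0],
    [0.0176,-0.0316,0,0,0,0,0],
    [0.0176,-0.0316,0,0,0,0,0],
    [0.0176,-0.0316,0,0,0,0,0],
    [0.0176,-0.0316,0,0,0,0,0],
    [0.0176,-0.0316,0,0,0,0,0],
    [0.0176,-0.0316,0,0,0,0,0],
    [0.0176,-0.0316,0,0,0,0,0],
    [0,0,0.04,0,0,0,0],
    [0,0,0.04,0,0,0,0],
    [0,0,0,0,0,0,0]
  ]
}}

```text
t: 7.02
tcp_pos: [642.1, 191.7, 81.4]
eef_rot: [3.136, 0.019, 0.001]
force: [-0.8, -0.4, -1.8]
grip_width: 91.3
grip_force: 0.0
```

```bash
python3 - <<'E'
from h import *
s,d=snap('wrist','w4'); print(s['tcp_pos'],s['eef_rot'])
g=cv2.cvtColor(d['color'],cv2.COLOR_RGB2HSV).astype(int)
m=(g[...,1]<60)&(g[...,2]>60); m[:, :150]=0;m[:,350:]=0;m[240:]=0
try: print(fit(d,m,15))
except Exception as e: print(e)
P=cloud(d); print(np.nanpercentile(P[150:215,210:300,2],[5,50,97]))
cv2.imwrite('pics/w4c.png',d['color'][90:290,120:390,::-1])
E
```

```text
[642.09742845 191.67500448  81.43013935] [3.13595737e+00 1.94738170e-02 9.18347616e-04]
'rot'Traceback (most recent call last):
  File "<stdin>", line 7, in <module>
  File "h.py", line 18, in cloud
    v,u=np.mgrid[:384,:512]; Z=d['range_z']; T=c2w(d)
                                               ~~~^^^
  File "h.py", line 10, in c2w
    T=np.eye(4);T[:3,:3]=R.from_euler('xyz',d['rot']).as_matrix();T[:3,3]=d['tcp'];return T@d['hand_eye']
                                            ~^^^^^^^
KeyError: 'rot'
```

>>> {"api": "servo_tool", "payload": {
  "targets": [
    [0,0,0,0,0,0,0],
    [0,0,0,0,0,0,0],
    [0,0,0,0,0,0,0]
  ]
}}

```text
t: 7.32
tcp_pos: [650.0, 192.7, 94.7]
eef_rot: [-3.14, -0.005, -0.001]
force: [-0.4, 0.5, -0.2]
grip_width: 91.1
grip_force: 0.0
```

```bash
sed -i "s/np.savez('pics.*return s,d/d.update(tcp=s['tcp_pos'],rot=s['eef_rot']); np.savez('pics\/'+f+'.npz',**d); return s,d/" h.py
python3 - <<'E'
from h import *
s,d=snap('wrist','w5'); print(s['tcp_pos'],s['eef_rot'])
cv2.imwrite('pics/w5c.png',d['color'][90:290,120:390,::-1])
g=cv2.cvtColor(d['color'],cv2.COLOR_RGB2HSV).astype(int)
m=(g[...,1]<60)&(g[...,2]>60); m[:, :150]=0;m[:,350:]=0;m[240:]=0
print(fit(d,m,15))
P=cloud(d); print(np.nanpercentile(P[150:215,210:300,2],[5,50,97]))
E
```

```text
[649.96397888 192.65818873  94.66875218] [-3.14043556e+00 -4.54956412e-03 -8.38493087e-04]
[649.1 195.6  45.3]
[-1.7076009  -0.5462106  14.41977913]
```

View pics/w5c.png

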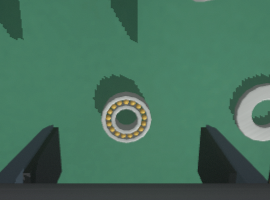

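The small bearing is near (127,117) in the crop, between the fingers at about 55 and 205.

>>> {"api": "servo_tool", "payload": {
  "targets": [
    [0,-0.002,0.03,0,0,0,0],
    [0,0,0.03,0,0,0,0],
    [0,0,0.01,0,0,0,0],
    [0,0,0.003,0,0,0,0],
    [0,0,0,0,0,0,0.3],
    [0,0,0,0,0,0,1],
    [0,0,0,0,0,0,1],
    [0,0,0,0,0,0,1],
    [0,0,0,0,0,0,1],
    [0,0,0,0,0,0,1],
    [0,0,0,0,0,0,1],
    [0,0,0,0,0,0,1]
  ]
}}

```text
t: 8.37
tcp_pos: [648.6, 194.8, 19.3]
eef_rot: [-3.141, -0.0, -0.0]
force: [0.3, 0.1, 1.5]
grip_width: 42.8
grip_force: 30.0
```

>>> {"api": "servo_tool", "payload": {
  "targets": [
    [0,0,-0.03,0,0,0,1],
    [0,0,-0.03,0,0,0,1],
    [-0.0338,0.0057,0,0,0,0,1],
    [-0.0338,0.0057,0,0,0,0,1],
    [-0.0338,0.0057,0,0,0,0,1],
    [-0.0338,0.0057,0,0,0,0,1],
    [-0.0338,0.0057,0,0,0,0,1],
    [0,0,0,0,0,0,1],
    [0,0,0.025,0,0,0,1],
    [0,0,0.02,0,0,0,1],
    [0,0,0.008,0,0,0,1],
    [0,0,0.002,0,0,0,1]
  ]
}}

```text
t: 9.37
tcp_pos: [477.9, 165.7, 23.0]
eef_rot: [3.14, 0.005, -0.0]
force: [-6.0, -1.0, 11.9]
grip_width: 43.3
grip_force: 30.0
```

>>> {"api": "servo_tool", "payload": {
  "targets": [
    [0,0,0.001,0,0,0,1],
    [0,0,0.001,0,0,0,1],
    [0,0,0,0,0,0,1]
  ]
}}

```text
t: 9.62
tcp_pos: [478.0, 165.7, 23.0]
eef_rot: [3.14, 0.004, -0.0]
force: [-5.8, -2.4, 10.5]
grip_width: 42.9
grip_force: 30.0
```

>>> {"api": "servo_tool", "payload": {
  "targets": [
    [0,0,-0.001,0,0,0,1],
    [0,0,0,0,0,0,0.5],
    [0,0,0,0,0,0,0],
    [0,0,0,0,0,0,0],
    [0,0,0,0,0,0,0],
    [0,0,-0.01,0,0,0,0],
    [0,0,-0.04,0,0,0,0],
    [0,0,-0.04,0,0,0,0],
    [0,0,-0.04,0,0,0,0],
    [0,0,-0.02,0,0,0,0],
    [0,0,0,0,0,0,0],
    [0,0,0,0,0,0,0]
  ]
}}

```text
t: 10.62
tcp_pos: [479.9, 166.4, 174.6]
eef_rot: [-3.141, -0.003, -0.0]
force: [-0.8, -0.5, 0.2]
grip_width: 91.3
grip_force: 0.0
```

```bash
python3 - <<'E'
from h import *
s,d=snap('wrist','w6'); print(s['tcp_pos'],s['eef_rot'])
cv2.imwrite('pics/w6c.png',d['color'][:,:,::-1])
p,b=masks(d,249,182,46)
print('pad',fit(d,p,4),'b',fit(d,b,19)); P=cloud(d); print(np.nanpercentile(P[165:200,230:268,2],[50,80,97]))
E
```

```text
[479.93684307 166.39282029 174.59873806] [-3.14063678e+00 -3.32105705e-03 -1.89229229e-04]
pad [478.2 169.   89.1] b [480.1 166.4  44.2]
[15.89782033 18.08942744 19.19153065]
```

View pics/w6c.png

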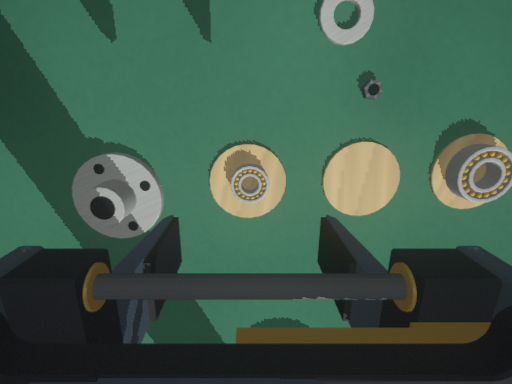

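The small bearing lies flat at (249,184) on its disc centred at (248,181). The washer is at (347,13) and the middle disc at (361,178).

>>> {"api": "servo_tool", "payload": {
  "targets": [
    [0.0169,0.0361,0,0,0,0,0],
    [0.0169,0.0361,0,0,0,0,0],
    [0.0169,0.0361,0,0,0,0,0],
    [0.0169,0.0361,0,0,0,0,0],
    [0.0169,0.0361,0,0,0,0,0],
    [0.0169,0.0361,0,0,0,0,0],
    [0.0169,0.0361,0,0,0,0,0],
    [0.0169,0.0361,0,0,0,0,0],
    [0.0169,0.0361,0,0,0,0,0],
    [0.0169,0.0361,0,0,0,0,0],
    [0,0,0.02,0,0,0,0],
    [0,0,0.02,0,0,0,0]
  ]
}}

```text
t: 11.67
tcp_pos: [648.6, -197.4, 130.5]
eef_rot: [-3.141, 0.001, -0.004]
force: [0.2, 0.1, -1.8]
grip_width: 91.3
grip_force: 0.0
```

>>> {"api": "servo_tool", "payload": {
  "targets": [
    [0,0,0,0,0,0,0],
    [0,0,0,0,0,0,0],
    [0,0,0,0,0,0,0],
    [0,0,0,0,0,0,0]
  ]
}}

```text
t: 12.0
tcp_pos: [648.8, -194.5, 134.0]
eef_rot: [3.141, -0.001, 0.0]
force: [0.0, -0.4, -0.0]
grip_width: 91.1
grip_force: 0.0
```

```bash
python3 - <<'E'
from h import *
s,d=snap('wrist','w7'); print(s['tcp_pos'],s['eef_rot'])
P=cloud(d); m=(abs(P[...,2]-44)<5)&(np.hypot(P[...,0]-648,P[...,1]+194)<40)
print(m.sum(),fit(d,m,45),np.median(P[m][:,2]))
s,d=snap('wrist','w8'); print(s['tcp_pos'])
E
```

```text
[ 648.84555327 -194.46245375  133.96956357] [ 3.14105274e+00 -1.44044897e-03  4.69327846e-04]
995 [ 648.2 -193.6   43.3] 43.95812318455526
[ 648.9452749  -194.46219303  134.23552812]
```

>>> {"api": "servo_tool", "payload": {
  "targets": [
    [0,-0.001,0.035,0,0,0,0],
    [0,0,0.035,0,0,0,0],
    [0,0,0.025,0,0,0,0],
    [0,0,0.01,0,0,0,0],
    [0,0,0,0,0,0,0.3],
    [0,0,0,0,0,0,1],
    [0,0,0,0,0,0,1],
    [0,0,0,0,0,0,1],
    [0,0,0,0,0,0,1],
    [0,0,0,0,0,0,1],
    [0,0,0,0,0,0,1],
    [0,0,0,0,0,0,1]
  ]
}}

```text
t: 13.1
tcp_pos: [648.6, -193.8, 28.6]
eef_rot: [3.141, -0.001, -0.0]
force: [0.1, -0.6, 1.7]
grip_width: 43.8
grip_force: 30.0
```

>>> {"api": "servo_tool", "payload": {
  "targets": [
    [0,0,-0.04,0,0,0,1],
    [0,0,-0.04,0,0,0,1],
    [-0.0238,-0.0326,0,0,0,0,1],
    [-0.0238,-0.0326,0,0,0,0,1],
    [-0.0238,-0.0326,0,0,0,0,1],
    [-0.0238,-0.0326,0,0,0,0,1],
    [-0.0238,-0.0326,0,0,0,0,1],
    [-0.0238,-0.0326,0,0,0,0,1],
    [-0.0238,-0.0326,0,0,0,0,1],
    [0,0,0,0,0,0,1],
    [0,0,0.035,0,0,0,1],
    [0,0,0.025,0,0,0,1]
  ]
}}

```text
t: 14.1
tcp_pos: [482.2, 35.1, 47.9]
eef_rot: [3.142, -0.003, 0.002]
force: [-0.5, 0.4, -3.1]
grip_width: 43.6
grip_force: 30.0
```

>>> {"api": "servo_tool", "payload": {
  "targets": [
    [0,0,0.01,0,0,0,1],
    [0,0,0.004,0,0,0,1],
    [0,0,0.002,0,0,0,1],
    [0,0,0,0,0,0,1],
    [0,0,0,0,0,0,1]
  ]
}}

```text
t: 14.52
tcp_pos: [482.4, 34.3, 32.6]
eef_rot: [3.142, -0.001, -0.0]
force: [-0.2, 0.3, -1.3]
grip_width: 43.6
grip_force: 30.0
```

>>> {"api": "servo_tool", "payload": {
  "targets": [
    [0,0,0.001,0,0,0,1],
    [0,0,0,0,0,0,1],
    [0,0,0,0,0,0,1]
  ]
}}

```text
t: 14.77
tcp_pos: [482.5, 34.2, 32.5]
eef_rot: [3.142, -0.002, -0.0]
force: [-3.3, -0.1, 11.4]
grip_width: 44.0
grip_force: 30.0
```

>>> {"api": "servo_tool", "payload": {
  "targets": [
    [0,0,0,0,0,0,0.5],
    [0,0,0,0,0,0,0.2],
    [0,0,0,0,0,0,0],
    [0,0,0,0,0,0,0],
    [0,0,-0.01,0,0,0,0],
    [0,0,-0.04,0,0,0,0],
    [0,0,-0.04,0,0,0,0],
    [0,0,-0.03,0,0,0,0],
    [0,0,-0.02,0,0,0,0],
    [0,0,0,0,0,0,0],
    [0,0,0,0,0,0,0],
    [0,0,0,0,0,0,0]
  ]
}}

```text
t: 15.77
tcp_pos: [480.9, 34.4, 169.8]
eef_rot: [3.141, 0.002, -0.0]
force: [0.1, -0.6, 0.3]
grip_width: 90.8
grip_force: 0.0
```

```bash
python3 - <<'E'
from h import *
s,d=snap('wrist','w9'); print(s['tcp_pos'],s['eef_rot'])
p,b=masks(d,249,182,46); P=cloud(d)
m=(abs(P[...,2]-48)<5)&(np.hypot(P[...,0]-482,P[...,1]-34)<40)
print('pad',fit(d,p,4),'sleeve',fit(d,m,49),np.median(P[m][:,2]),m.sum())
m=(abs(P[...,2]-8)<4)&(np.hypot(P[...,0]-650,P[...,1]-68)<40); print('washer',fit(d,m,8),np.median(P[m][:,2]),m.sum())
cv2.imwrite('pics/w9c.png',d['color'][:,:,::-1])
E
```

```text
[480.90141687  34.38776508 169.75037984] [ 3.14142372e+00  2.32496487e-03 -2.00461919e-04]
pad [481.   35.7  89. ] sleeve [482.   34.1  43.4] 48.050120588303685 811
washer [649.1  70.1  52.9] 7.18642294960506 1403
```

View pics/w9c.png

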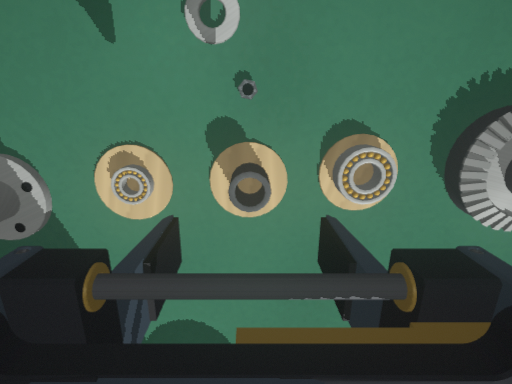

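The sleeve stands upright on the middle disc, its top near (250,188). The bearings are unmoved and the washer is at (212,13).

>>> {"api": "servo_tool", "payload": {
  "targets": [
    [0.0336,-0.0069,0,0,0,0,0],
    [0.0336,-0.0069,0,0,0,0,0],
    [0.0336,-0.0069,0,0,0,0,0],
    [0.0336,-0.0069,0,0,0,0,0],
    [0.0336,-0.0069,0,0,0,0,0],
    [0,0,0.03,0,0,0,0],
    [0,0,0.03,0,0,0,0],
    [0,0,0,0,0,0,0],
    [0,0,0,0,0,0,0],
    [0,0,0,0,0,0,0],
    [0,0,0,0,0,0,0]
  ]
}}

```text
t: 16.73
tcp_pos: [650.7, 68.9, 112.7]
eef_rot: [-3.141, -0.003, -0.0]
force: [0.2, 0.5, -0.2]
grip_width: 90.8
grip_force: 0.0
```

```bash
python3 - <<'E'
from h import *
s,d=snap('wrist','w10'); print(s['tcp_pos'],s['eef_rot'])
P=cloud(d); m=(abs(P[...,2]-8)<4)&(np.hypot(P[...,0]-650,P[...,1]-68)<40); print('washer',fit(d,m,8),np.median(P[m][:,2]),m.sum())
E
```

```text
[650.6869864   68.9246476  112.67046943] [-3.14140595e+00 -2.97990417e-03 -2.68767620e-04]
washer [651.   70.3  53. ] 7.169203793891484 1811
```

>>> {"api": "servo_tool", "payload": {
  "targets": [
    [0.0005,-0.001,0.035,0,0,0,0],
    [0,0,0.035,0,0,0,0],
    [0,0,0.015,0,0,0,0],
    [0,0,0.007,0,0,0,0],
    [0,0,0,0,0,0,0.3],
    [0,0,0,0,0,0,1],
    [0,0,0,0,0,0,1],
    [0,0,0,0,0,0,1],
    [0,0,0,0,0,0,1],
    [0,0,0,0,0,0,1],
    [0,0,0,0,0,0,1],
    [0,0,0,0,0,0,1]
  ]
}}

```text
t: 17.78
tcp_pos: [650.7, 70.0, 19.7]
eef_rot: [-3.141, -0.001, -0.0]
force: [-0.2, -0.5, 3.8]
grip_width: 52.0
grip_force: 30.0
```

>>> {"api": "servo_tool", "payload": {
  "targets": [
    [0,0,-0.035,0,0,0,1],
    [0,0,-0.035,0,0,0,1],
    [0,0,-0.035,0,0,0,1],
    [-0.0338,0.0071,0,0,0,0,1],
    [-0.0338,0.0071,0,0,0,0,1],
    [-0.0338,0.0071,0,0,0,0,1],
    [-0.0338,0.0071,0,0,0,0,1],
    [-0.0338,0.0071,0,0,0,0,1],
    [0,0,0.015,0,0,0,1],
    [0,0,0.015,0,0,0,1],
    [0,0,0,0,0,0,1],
    [0,0,0,0,0,0,1]
  ]
}}

```text
t: 18.78
tcp_pos: [480.8, 34.4, 93.5]
eef_rot: [3.141, 0.002, -0.0]
force: [0.6, 0.0, -0.1]
grip_width: 51.7
grip_force: 30.0
```

```bash
python3 - <<'E'
from h import *
s,d=snap('wrist','w11'); print(s['tcp_pos'],s['eef_rot'],s['grip_width'])
a=load('w11')['color'][150:330,120:380];s,e=snap('scene','scene2');b=e['color'][120:220,200:330]
cv2.imwrite('pics/c2.png',np.vstack([cv2.resize(a,(520,360)),cv2.resize(b,(520,240))])[:,:,::-1])
E
```

```text
[480.78851409  34.37641578  93.53297365] [ 3.14136587e+00  1.74483157e-03 -1.22527187e-04] 51.741334758908536
```

View pics/c2.png

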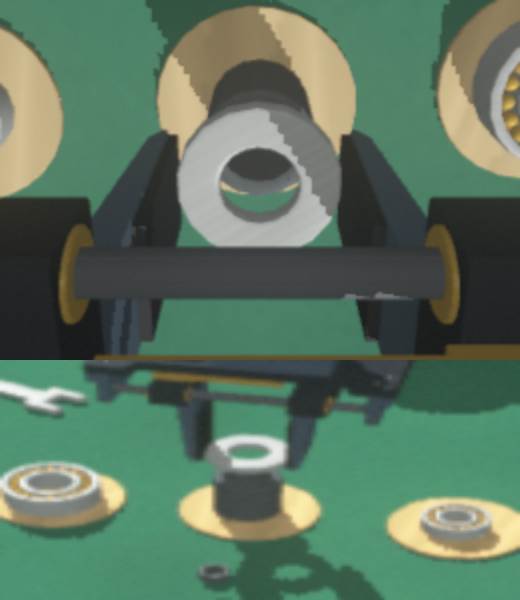

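The washer is held level over the sleeve; in the scene crop its centre (250,452) sits above the sleeve's (247,490).

>>> {"api": "servo_tool", "payload": {
  "targets": [
    [0,0,0.012,0,0,0,1],
    [0,0,0.008,0,0,0,1],
    [0,0,0.003,0,0,0,1],
    [0,0,0.001,0,0,0,1],
    [0,0,0.001,0,0,0,1],
    [0,0,0,0,0,0,1],
    [0,0,0,0,0,0,1]
  ]
}}

```text
t: 19.47
tcp_pos: [481.6, 34.4, 69.2]
eef_rot: [3.142, -0.001, -0.0]
force: [-0.8, 0.9, -0.3]
grip_width: 52.1
grip_force: 30.0
```

>>> {"api": "servo_tool", "payload": {
  "targets": [
    [0,0,0.001,0,0,0,1],
    [0,0,0,0,0,0,1],
    [0,0,0,0,0,0,1]
  ]
}}

```text
t: 19.72
tcp_pos: [481.7, 34.5, 68.6]
eef_rot: [-3.142, -0.001, -0.0]
force: [-0.9, -1.0, 4.9]
grip_width: 51.8
grip_force: 30.0
```

Contact. Release and look, with the camera backing off to be nearly above the row.

>>> {"api": "servo_tool", "payload": {
  "targets": [
    [0,0,0,0,0,0,0.6],
    [0,0,0,0,0,0,0.4],
    [0,0,0,0,0,0,0.2],
    [0,0,0,0,0,0,0],
    [0,0,0,0,0,0,0],
    [0,0,-0.01,0,0,0,0],
    [0,0,-0.03,0,0,0,0],
    [0,0,-0.04,0,0,0,0],
    [0,0,-0.04,0,0,0,0],
    [-0.03,0,-0.02,0,0,0,0],
    [-0.03,0,0,0,0,0,0],
    [-0.02,0,0,0,0,0,0]
  ]
}}

```text
t: 20.72
tcp_pos: [399.7, 34.4, 209.0]
eef_rot: [-3.142, -0.002, -0.0]
force: [0.2, -0.0, -0.9]
grip_width: 91.0
grip_force: 0.0
```

>>> {"api": "servo_tool", "payload": {
  "targets": [
    [0,0,0,0,0,0,0],
    [0,0,0,0,0,0,0],
    [0,0,0,0,0,0,0],
    [0,0,0,0,0,0,0]
  ]
}}

```text
t: 21.05
tcp_pos: [402.3, 34.5, 207.8]
eef_rot: [3.141, -0.0, -0.0]
force: [-0.8, 0.0, 0.0]
grip_width: 91.4
grip_force: 0.0
```

```bash
python3 - <<'E'
from h import *
s,d=snap('wrist','w12'); print(s['tcp_pos'],s['eef_rot'])
P=cloud(d); T=np.linalg.inv(c2w(d)); f=192/np.tan(np.radians(float(d['vertical_fov']))/2)
for n,x,y,z in [('R',490.8,-91.6,26),('M',482,34.5,57),('L',479.1,166.5,19)]:
    q=T@[x,y,4,1]; u,v=int(d['cx']+f*q[0]/q[2]),int(d['cy']+f*q[1]/q[2])
    p,b=masks(d,u,v,46); m=(abs(P[...,2]-z)<4)&(np.hypot(P[...,0]-x,P[...,1]-y)<45)
    print(n,(u,v),'pad',fit(d,p,4),'part',fit(d,m,z),np.median(P[m][:,2]))
    m=m.astype(np.uint8)
cv2.imwrite('pics/w12c.png',d['color'][:,:,::-1])
m=(abs(P[...,2]-49)<3)&(np.hypot(P[...,0]-482,P[...,1]-34.5)<45);print(m.sum())
s,e=snap('scene','scene3');cv2.imwrite('pics/s3c.png',cv2.resize(e['color'][120:230,170:400],(690,330))[:,:,::-1])
E
```

```text
[402.2709229   34.45769283 207.80507275] [ 3.14149407e+00 -3.20550356e-04 -2.42605245e-04]
R (355, 100) pad [491.3 -98.9  55.6] part [491.4 -90.9  63.3] 24.593558394945774
M (249, 108) pad [480.5  35.8  89. ] part [481.3  34.3  52.9] 56.18297956863569
L (139, 110) pad [477.7 168.3  89.2] part [478.6 165.1  43.5] 17.714913990573308
7
```

View pics/w12c.png

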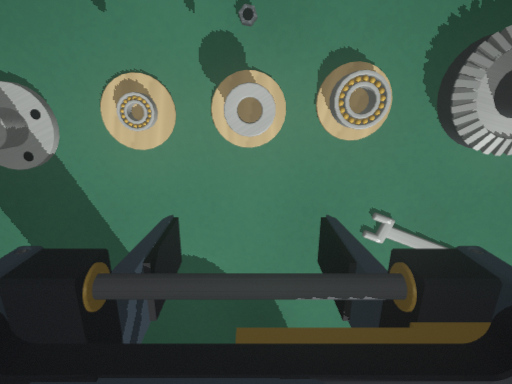

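View pics/s3c.png

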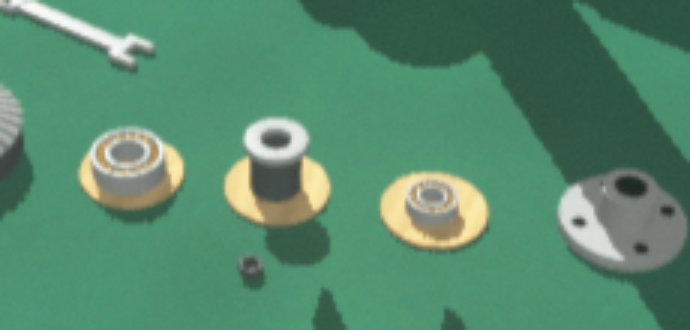

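The large bearing is at (360,98), the washer on the sleeve at (250,110), and the small bearing at (137,112). All sit flat on their discs, within about 3 mm of the middle, and the scene view shows the sleeve upright with the washer centred.

```bash
python3 -c "
from bench import env
print(env.job_done())"
```

```text
the job is handed in; nothing more can be done
None
```

The job is handed in: large bearing by the crown wheel, sleeve upright in the middle with the washer centred on top, small bearing by the flange, each within about 3 mm of its disc's middle by the last wrist image, at about 21 s on the robot's clock.

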